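# Clear the transit spacers and seat the keyed reference disc in its dock

### The arm

A 6-joint arm with a two-finger parallel gripper is mounted at the origin on a cart in front of the work surface, level with it; the furniture and walls round the work are solid. World frame = base frame: x ahead of the robot, y to its left, z up, the work surface at z = 0. Lengths are in m, angles in rad, forces in N, time in s.
With the tool pointing down it reaches from about 0.325 to 0.775 m from the base axis. Payload 5.5 kg.
Tool frame: the origin (TCP) lies on the centre line of the jaws, within the pads' length; the fingertips stand ahead of it and the grasp point (between the pads) lies 2 mm behind it (robot.tips_ahead is the z of the fingertips in the tool frame, in m); z points along the fingers, y is the line along which they close (so a half turn about z gives the same grasp; the last joint's range is limited). The gripper opens to 88 mm and grips with 3 to 60 N. Pads are 20 mm wide; open, the fingers measure 115 mm over their backs; the gripper's body (75 mm by 178 mm) begins 61 mm behind the grasp point.
Start: joints at [1.222, 0.091, 1.231, -0, 1.82, -0.057], TCP at [0.173, 0.575, 0.24] pointing down, gripper open.
Joint ranges: [-2.87, 2.87], [-0.86, 2.18], [0.17, 2.46], [-1.51, 4.65], [0.06, 2.69], [-2.65, 2.65]. Speed limits (rad/s): [2.57, 2.57, 3.01, 3.14, 3.14, 3.14].

### API

Orientations are given as a unit quaternion [x, y, z, w].
In Python, from station import robot, viewer, job, readout gives the robot as it stands. Calls block until the motion is done:
- robot.goto(position, orientation): joint-space move of the TCP to a pose.
- robot.servo_line(position, frame=None, vel=0.15, stop_force=None): straight line of the TCP; frame=None keeps the orientation; vel is the mean speed in m/s. With stop_force (N) it stops when the force on the tool has changed by that much, and returns True; else False.
- robot.set_joints(angles): joint-space move.
- robot.move_gripper(opening, grasp_force=None): finger opening in m; grasp_force is the grip in N (None keeps the last); returns when the fingers have stopped.
- robot.sleep(seconds).
- robot.solve_ik(position, orientation): joint angles nearest the present ones, or None.
- viewer.snapshot(name): name is "side" or "top" or "wrist"; returns the picture (420x560x3 uint8, red, green, blue); there is no depth.
- viewer.camera_params(name): a dict with "K" (3x3 intrinsics, pixels), "camera_from_world" (4x4, takes a point from world to camera coordinates). Camera axes: x right, y up, looking along -z (the intrinsics and any distortion apply to the point x, -y, -z); pixel columns grow to the right and rows downward; lengths in m; the calibration is good to about 2 mm. A picture is of the moment at which its call begins: read the wrist's pose just before it. camera_params takes no time and is no camera call; for the wrist camera it gives the pose at the moment of the call.
A pose or a line that the arm cannot do raises robot.PlanningError and nothing moves.
- job.job_done(): hands the job in; it is judged then, once.
Readings, each from a call of its own:
- readout.current_time(): time.
- readout.current_qpos(): joint angles.
- readout.current_qd(): joint speeds.
- readout.current_effort(): joint torques, N m.
- readout.current_tool_pos(): TCP position.
- readout.current_orientation(): TCP orientation.
- readout.current_ft_force(): force on the tool from outside, world axes, zero at the start.
- readout.current_ft_torque(): the same for the moment, N m.
- readout.current_gripper_width(): finger opening in m.
- readout.current_gripper_force(): force on a finger pad.
Only numpy, scipy, OpenCV 4.12 (cv2) and the standard library are available. Lean on these libraries where they do the work, as an engineer would, in place of code of your own. Each camera call takes 0.05 s, during which the arm holds its last target. There are 200 camera calls.

### The job

First lift the two white transit spacer plates off the grey dock and stack them squarely and flat on the third plate of the same kind that lies on the worktop. Then push the lever of the metal disc round until it points at the raised rib on the dock, so that the flat on the disc matches the flat in the well, and press the disc straight down on its hub until it is fully home. Leave the other things where they are.

Things in the scene. Friction and masses are not known exactly. Their poses are not given: they have to be found in the camera images.
- dock: Fixed grey plastic block on the worktop, 138 x 90 x 40 mm. Origin: on the axis of its round well, at the worktop; z up. In its own frame it reaches from x = -42 to +96 mm and y = -45 to +45 mm, top at z = 40 mm. The spacer plates lie on its top between the well and the rib.
- well (a point): Centre of the well's mouth, on the dock's top; axes as the dock's. Well 62 mm across. Below dock z = 22 mm a ledge on the +x side makes the pocket D-shaped, flat 23 mm from the axis: the disc (flat at 21 mm) goes down only when its x axis lies along the dock's x axis within about 5 degrees.
- lift (a joint): Lift plate in the well that carries the disc level: 0 raised (start), 0.0085 m fully down. No spring: it goes down only when the disc is pressed with about 6 N or more (10 to 18 N is safe) and stays where it is left.
- disc: Loose aluminium keyed disc, about 0.26 kg, in the well, turns easily (1 mm play). Origin on its axis at its underside, z up. Plug 60 mm across, 22 mm high, one flat 21 mm from the axis on its +x side. Origin 22.5 mm above the worktop at the start, 14 mm when fully home. The lever starts at least 1.1 rad from the rib, on either side; take the shorter way.
- hub (a point): Centre of the flat top of the disc's hub (22 mm across), on the disc's axis, 43 mm above the disc's origin: the place to press. 65.5 mm above the worktop at the start, 57 mm when home. Pressing elsewhere tilts the disc.
- knob (a point): Top centre of the round black knob at the lever's end, 13 mm across, 25 mm high, 55 mm from the disc's axis along disc +x. The lever is 10 mm wide and 12 mm high, runs from the hub to the knob; its underside is 11.5 mm above the dock's top at the start and 3 mm when the disc is home.
- index_rib (a point): Top of the raised aluminium rib on the dock's top, 6 x 24 x 4 mm, at dock x = +91 mm, y = 0: the seated lever points at it from the well axis.
- spacer_up: Upper one of the two loose white plastic plates stacked on the dock between the well and the rib, 40 (x) x 50 (y) x 7 mm, 40 g. Origin: centre of its underside, z up. While plates lie there the lever cannot come home. Beside its two 40 mm edges (+y and -y) there is room for fingers; on its well side the disc is close.
- spacer_low: Lower one of the two plates on the dock, same size, lying directly on the dock's top at dock x = about +62 mm.
- spacer_base: Third plate, same size, loose, lying flat on the worktop to the right of the dock: the other two are stacked on it. Origin: centre of its underside.
- bench_timer: Bystander: bench timer, 62 x 62 x 17 mm. Origin: centre of its underside.
- syringe: Bystander: syringe lying flat, 25 x 110 x 23 mm. Origin: centre of its underside.
- marker: Bystander: marker pen lying flat, 11 x 136 x 13 mm, between dock and third plate. Origin: centre of its underside.
- tape_roll: Bystander: roll of tape lying flat, 62 x 62 x 19 mm. Origin: centre of its underside.
- specimen_pot: Bystander: specimen pot with lid, 62 x 62 x 62 mm. Origin: centre of its underside.
- stain_bottle: Bystander: small brown bottle, 36 mm across, 85 mm high. Origin: centre of its underside.
- dressing_box: Bystander: flat dressing carton, 100 x 78 x 34 mm. Origin: centre of its underside.
There are look-alikes about, which are no part of the job. Leave any purple or yellow look-alike of the spacer_up alone.

How it is judged:
On the way:
1. both spacer plates lie stacked flat on the third plate (horizontal distance between each of spacer_up, spacer_low and spacer_base below 0.015 m and angle between each of spacer_up, spacer_low's own z axis and vertical below 0.06 rad and angle between the x axis of each of spacer_up, spacer_low and the x axis of spacer_base, either way round below 0.26 rad and height (world z) of spacer_up between 0.004 and 0.018 m and linear speed of each of spacer_up, spacer_low below 0.02 m/s and height (world z) of spacer_low between 0.004 and 0.018 m and height (world z) of spacer_base below 0.004 m), for 0.2 s.
At the end, for the whole second after the job is handed in: Both plates lie flat on the third plate on the worktop, centres within 15 mm of its centre and turned less than 15 degrees from it; the disc is down in the D-shaped pocket (within 2.5 mm of its home height), centred, level, its lever pointing at the rib; all at rest (all of step 1 and z of disc in the frame of dock below 0.0165 m and horizontal distance between disc and dock below 0.004 m and angle between the x axis of disc and the x axis of dock, either way round below 0.14 rad and x of knob in the frame of dock above 0.04 m and angle between disc's own z axis and vertical below 0.06 rad and linear speed of disc below 0.02 m/s); the robot touches nothing.
It fails at once if one of the bystanders on the worktop was moved more than 40 mm (distance of any of bench_timer, syringe, marker, tape_roll, specimen_pot, stain_bottle, dressing_box from where it was at the start of the episode above 0.04 m).
It also fails if it takes over 72 s, if anything falls off the work surface, if the arm or the gripper's body presses on something with over 40 N, if the wrist force passes 120 N, or if a joint passes its speed limit or range.

## Working session

There is one attempt and no reset: what is moved stays moved. The work goes in short steps, each a Python script; the robot and the scene stay as the last script left them, time stands still between calls to the robot, and variables do not carry over. Pictures are saved under pics/ and viewed, at most 10 in all, crops included, and the job is handed in when it is done.

```bash
ls; mkdir -p pics; python3 - <<'E'
from station import robot, viewer, job, readout
import cv2
for n in ("top","side"):
    cv2.imwrite(f"pics/{n}0.png", viewer.snapshot(n)[:,:,::-1])
    p=viewer.camera_params(n); print(n,p)
print(robot.tips_ahead, readout.current_time(), readout.current_orientation())
E
```

```text
pics
top {'K': array([[498.14680251,   0.        , 275.70764704],
       [  0.        , 498.14680251, 203.93104141],
       [  0.        ,   0.        ,   1.        ]]), 'camera_from_world': array([[-0.02168626, -0.99973161, -0.00814903, -0.0289287 ],
       [ 0.99637345, -0.02228278,  0.08211835, -0.5530359 ],
       [-0.08227789, -0.00633864,  0.99658927, -1.29914639],
       [ 0.        ,  0.        ,  0.        ,  1.        ]])}
side {'K': array([[406.44674758,   0.        , 278.86054311],
       [  0.        , 406.44674758, 210.26073557],
       [  0.        ,   0.        ,   1.        ]]), 'camera_from_world': array([[-0.99976461, -0.01430999, -0.01630775,  0.56687759],
       [-0.00476391, -0.58851259,  0.80847401, -0.1046946 ],
       [-0.02116657,  0.8083614 ,  0.58830589, -1.06499277],
       [ 0.        ,  0.        ,  0.        ,  1.        ]])}
0.017 0.1 [ 1.45383695e-01  9.89374954e-01 -8.68369313e-04 -1.66420459e-04]
```

View pics/top0.png

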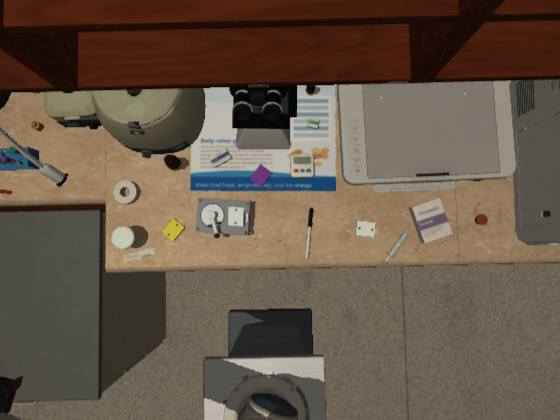

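View pics/side0.png

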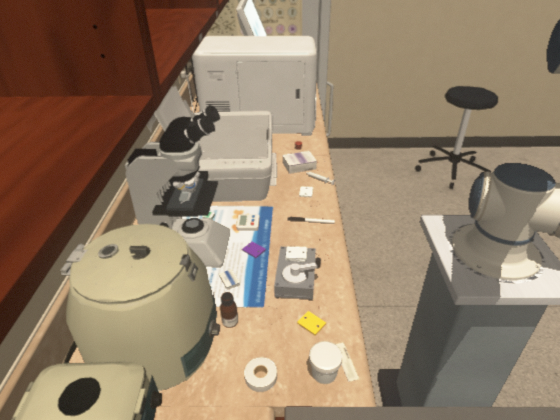

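The top view shows: the dock at (224,216) with white plates at (236,216), disc at (211,214) and knob at (217,235). The white third plate is at (366,229). Look-alikes for a plate are yellow (173,230) and purple (260,175), both excluded. The marker is at (309,232) and the rib at about (250,216). Next I'll compute positions and check with a close crop.

```bash
cat > h.py <<'E'
from station import robot, viewer, job, readout
import cv2, numpy as np
from scipy.spatial.transform import Rotation as R
def ray(p,uv,z):
    "world point at height z seen at pixel uv"
    T=p['camera_from_world']; Rm,t=T[:3,:3],T[:3,3]; K=p['K']
    d=np.array([(uv[0]-K[0,2])/K[0,0],-(uv[1]-K[1,2])/K[1,1],-1.])
    o=-Rm.T@t; d=Rm.T@d
    return o+d*(z-o[2])/d[2]
def proj(p,X):
    T=p['camera_from_world']; c=T[:3,:3]@np.asarray(X)+T[:3,3]
    K=p['K']; return np.array([K[0,2]+K[0,0]*c[0]/-c[2],K[1,2]-K[1,1]*c[1]/-c[2]])
def down(yaw):
    "tool z down, tool y (closing) along world direction yaw"
    y=np.array([np.cos(yaw),np.sin(yaw),0]); z=np.array([0,0,-1.])
    return R.from_matrix(np.c_[np.cross(y,z),y,z]).as_quat()
E
python3 - <<'E'
from h import *
p=viewer.camera_params("top"); im=cv2.imread("pics/top0.png")
for n,uv,z in [("disc",(211,214),.05),("plates",(236,216),.054),("knob",(217,235),.07),("base",(366,229),.007),("marker",(309,232),.01),("yellow",(173,230),.007),("rib",(250,216),.044)]:
    print(n,ray(p,uv,z).round(3))
q=readout.current_orientation(); print(R.from_quat(q).as_matrix().round(3))
T=viewer.camera_params("wrist"); M=np.linalg.inv(T['camera_from_world']); print(M.round(3),T['K'].round(1))
a=cv2.resize(im[185:250,185:265],None,fx=7,fy=7,interpolation=3); b=cv2.resize(im[205:255,345:390],None,fx=5,fy=5,interpolation=3)
c=np.zeros((455,785,3),np.uint8); c[:,:560]=a; c[:250,560:785]=b; cv2.imwrite("pics/crop.png",c)
E
```

```text
disc [0.528 0.127 0.05 ]
plates [0.521 0.062 0.054]
knob [0.472 0.11  0.07 ]
base [ 0.481 -0.281  0.007]
marker [ 0.476 -0.128  0.01 ]
yellow [0.49  0.235 0.007]
rib [0.52  0.026 0.044]
[[-0.958  0.288 -0.001]
 [ 0.288  0.958 -0.002]
 [ 0.    -0.002 -1.   ]]
[[ 0.288 -0.917 -0.277  0.096]
 [ 0.958  0.275  0.084  0.596]
 [-0.001 -0.29   0.957  0.383]
 [ 0.     0.     0.     1.   ]] [[348.5   0.  280.9]
 [  0.  348.5 208.2]
 [  0.    0.    1. ]]
```

View pics/crop.png

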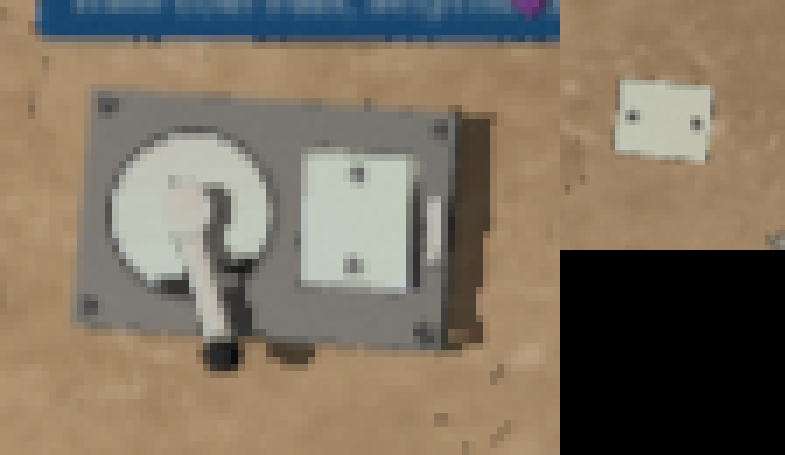

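The crop confirms the choice: two white plates stacked between the well and the rib on the dock, and the white third plate alone on the worktop with its long side along world y. The lever points toward the robot, on the dock's -y side. Next I'll move in for a wrist view.

```bash
python3 - <<'E'
from h import *
p=viewer.camera_params("top"); im=cv2.imread("pics/top0.png")
m=np.zeros(im.shape[:2],np.uint8); m[215:243,350:382]=(im[215:243,350:382].min(2)>150)*255
pts=cv2.findNonZero(m); r=cv2.minAreaRect(pts); print(r)
mo=cv2.moments(m,True); print("base",ray(p,(mo['m10']/mo['m00'],mo['m01']/mo['m00']),.007))
print([ray(p,c,.007)[:2].round(3) for c in cv2.boxPoints(r)])
robot.goto([.52,.06,.26],down(0))
print(readout.current_qpos(),readout.current_time())
w=viewer.camera_params("wrist"); np.save("w1.npy",w,allow_pickle=True)
cv2.imwrite("pics/w1.png",viewer.snapshot("wrist")[:,:,::-1])
E
```

```text
((365.3597717285156, 228.26217651367188), (18.22120475769043, 14.356100082397461), 6.340191841125488)
base [ 0.48273421 -0.27875555  0.007     ]
[array([ 0.467, -0.252]), array([ 0.505, -0.258]), array([ 0.499, -0.306]), array([ 0.461, -0.3  ])]
[ 5.11698907e-02 -1.09522444e-01  1.39408747e+00  2.39936198e-04
  1.85710934e+00  4.98475140e-02] 2.325
```

View pics/w1.png

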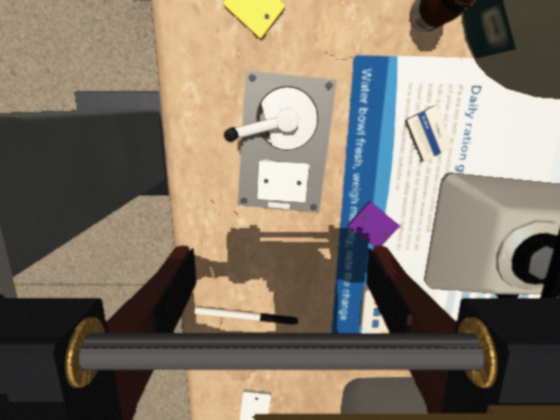

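The wrist view shows the dock screws at (251,77), (331,84), (243,201) and (313,207). It also shows the plate at about (283,181), the rib at (279,205), the hub at (289,122) and the knob at (232,134).

```bash
python3 - <<'E'
from h import *
w=np.load("w1.npy",allow_pickle=True).item(); im=cv2.imread("pics/w1.png")
m=np.zeros(im.shape[:2],np.uint8); m[158:201,250:316]=(im[158:201,250:316].min(2)>170)*255
m=cv2.morphologyEx(m,cv2.MORPH_CLOSE,np.ones((7,7)))
r=cv2.minAreaRect(cv2.findNonZero(m)); B=np.array([ray(w,c,.054)[:2] for c in cv2.boxPoints(r)])
print(r); print("plate",B.round(4),B.mean(0),[np.linalg.norm(B[i]-B[i-1]).round(4) for i in range(4)])
S=np.array([ray(w,c,.04)[:2] for c in [(251,77),(331,84),(243,201),(313,207)]]); print("screws",S.round(4),S.mean(0))
rib=ray(w,(279,205),.044)[:2]; hub=ray(w,(289,121),.0655)[:2]; kn=ray(w,(232,134),.07)[:2]
print("rib",rib,"hub",hub,"knob",kn)
d=(S[2]+S[3]-S[0]-S[1])/2; e=(S[1]+S[3]-S[0]-S[2])/2
for v in (d,e,rib-hub,kn-hub): print(np.linalg.norm(v),np.degrees(np.arctan2(v[1],v[0])))
x=d/np.linalg.norm(d); print("well from screws",S.mean(0)-.027*x, "plate dist from hub",(B.mean(0)-hub)@x)
print(R.from_quat(readout.current_orientation()).as_matrix().round(3))
E
```

```text
((282.53668212890625, 180.88134765625), (50.509910583496094, 39.276512145996094), 4.635463714599609)
plate [[0.4935 0.0445]
 [0.4975 0.0853]
 [0.5483 0.0813]
 [0.546  0.0401]] [0.5213661  0.06280776] [np.float64(0.0527), np.float64(0.041), np.float64(0.051), np.float64(0.0412)]
screws [[0.4902 0.164 ]
 [0.5689 0.1576]
 [0.4786 0.0378]
 [0.5547 0.0311]] [0.52311589 0.0976172 ]
rib [0.51766496 0.0344748 ] hub [0.52723052 0.12334105] knob [0.47356208 0.1115958 ]
0.1270264457375651 -95.83738212401055
0.07770323306775127 -4.819567808869711
0.0893795863868175 -96.14366161146538
0.05493862890926938 -167.6555366502749
well from screws [0.52586193 0.1244772 ] plate dist from hub 0.06081584242153826
[[-0.002  1.    -0.   ]
 [ 1.     0.002  0.   ]
 [ 0.    -0.    -1.   ]]
```

```bash
cat >> h.py <<'E'
PL=np.array([.5215,.0628]); BA=np.array([.4825,-.279]); YG=np.radians(-4.9); YP=np.radians(-96)
def move_plate(zg,zp):
    q=down(YG)
    robot.move_gripper(.066,15); robot.goto([*PL,zg+.06],q); robot.servo_line([*PL,zg],vel=.08)
    robot.move_gripper(.03,15); print("grip",readout.current_gripper_width(),readout.current_gripper_force())
    robot.servo_line([*PL,zg+.09],vel=.15); print("lifted",readout.current_gripper_width(),readout.current_tool_pos())
    robot.goto([*BA,zp+.08],down(YP)); print("w",readout.current_gripper_width())
    print("stop",robot.servo_line([*BA,zp],vel=.06,stop_force=5),readout.current_tool_pos())
    robot.move_gripper(.066); robot.servo_line([*BA,zp+.11],vel=.2); print(readout.current_time())
E
python3 - <<'E'
from h import *
move_plate(.066,.0265)
w=viewer.camera_params("wrist"); np.save("w2.npy",w,allow_pickle=True)
cv2.imwrite("pics/w2.png",viewer.snapshot("wrist")[:,:,::-1])
cv2.imwrite("pics/s2.png",cv2.resize(viewer.snapshot("side")[160:340,220:380][:,:,::-1],None,fx=3,fy=3))
E
```

```text
grip 0.04988529547829024 14.948460906744003
lifted 0.04978599893946036 [0.52108631 0.06278772 0.15480563]
w 0.04994489275650562
stop False [ 0.48274388 -0.27917301  0.02693165]
9.55
```

View pics/w2.png

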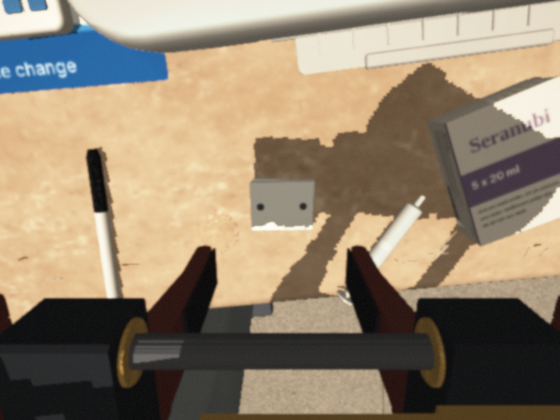

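The wrist view shows the first plate lying square on the base at (283,203), with both outlines parallel and a few mm offset at most. Now the second plate.

```bash
python3 - <<'E'
from h import *
move_plate(.059,.0345)
w=viewer.camera_params("wrist"); np.save("w3.npy",w,allow_pickle=True)
cv2.imwrite("pics/w3.png",viewer.snapshot("wrist")[:,:,::-1])
robot.move_gripper(0.0)
robot.goto([.50,.08,.24],down(np.radians(-4.9)))
w=viewer.camera_params("wrist"); np.save("w4.npy",w,allow_pickle=True)
cv2.imwrite("pics/w4.png",viewer.snapshot("wrist")[:,:,::-1])
im=np.hstack([cv2.imread("pics/w3.png")[120:320,180:400],cv2.imread("pics/w4.png")[30:230,180:400]])
cv2.imwrite("pics/w34.png",cv2.resize(im,None,fx=1.8,fy=1.8)); print(readout.current_time())
E
```

```text
grip 0.0500617001970165 14.83998566865921
lifted 0.05007068268937381 [0.52107962 0.06278751 0.14786737]
w 0.04993455133368138
stop False [ 0.48277953 -0.27918953  0.03505932]
17.1833
19.7417
```

View pics/w34.png

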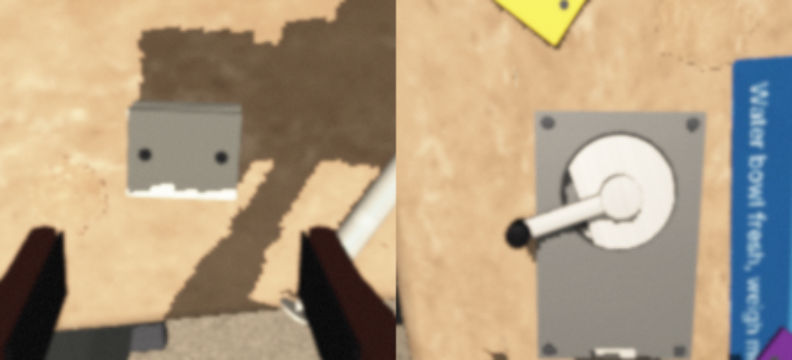

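Both plates are stacked squarely on the base. The dock is clear, with the hub at about (306,139) and the knob at about (248,159) in w4. I'll cage the knob loosely between the fingers and swing it +72° about the well axis.

```bash
cat >> h.py <<'E'
C=np.array([.5265,.1240]); A1=np.radians(-95.6)
E
python3 - <<'E'
from h import *
w=np.load("w4.npy",allow_pickle=True).item()
hub=ray(w,(305.6,139.4),.0655)[:2]; kn=ray(w,(247.8,159.4),.074)[:2]; print(hub,kn)
v=kn-C; a0=np.arctan2(v[1],v[0]); print(np.degrees(a0),np.linalg.norm(v))
P=lambda a,z:[*(C+.055*np.array([np.cos(a),np.sin(a)])),z]
robot.move_gripper(.026,5)
z=.068
robot.goto(P(a0,.12),down(a0+np.pi/2)); print("hit",robot.servo_line(P(a0,z),vel=.06,stop_force=6),readout.current_tool_pos())
for a in np.linspace(a0,A1,9)[1:]:
    robot.servo_line(P(a,z),down(a+np.pi/2),vel=.04)
print(readout.current_ft_force().round(2) if hasattr(readout.current_ft_force(),'round') else readout.current_ft_force(), readout.current_tool_pos())
robot.move_gripper(.005,4); print("w",readout.current_gripper_width(),readout.current_ft_force())
robot.sleep(.2); robot.move_gripper(.03); robot.servo_line(P(A1,.15),vel=.15)
robot.move_gripper(0.0)
robot.goto([.50,.08,.24],down(np.radians(-4.9)))
w=viewer.camera_params("wrist"); np.save("w5.npy",w,allow_pickle=True)
im=viewer.snapshot("wrist")[:,:,::-1]
cv2.imwrite("pics/w5.png",im); cv2.imwrite("pics/w5c.png",cv2.resize(im[60:260,200:400],None,fx=3,fy=3)); print(readout.current_time())
E
```

```text
[0.52608449 0.12447433] [0.47308619 0.11232458]
-167.66997241263837 0.05467494956904871
hit False [0.47305551 0.11231515 0.06850033]
[ 0.77 -0.77  0.28] [0.5208739  0.06937881 0.06794685]
w 0.012500377797784927 [ 0.16325848 -0.35826148 -0.40555109]
28.3833
```

View pics/w5c.png

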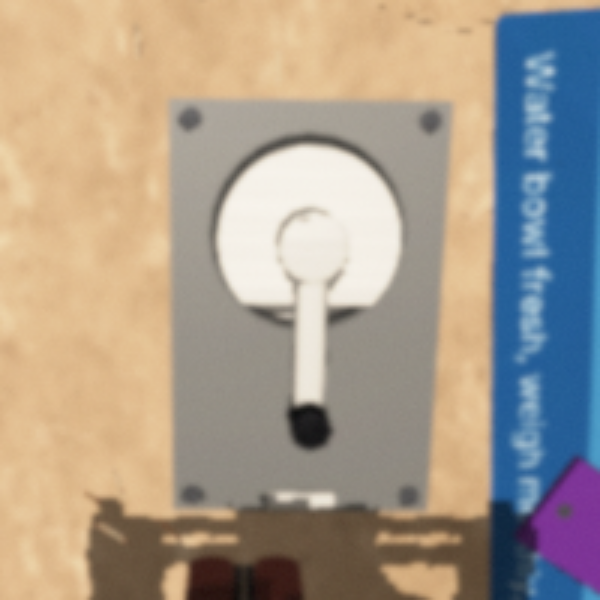

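The lever points at the rib, with the hub at crop (312,246), the knob at (311,427) and the rib at (304,499). I'll check the angle numerically and press only if it is good.

```bash
python3 - <<'E'
from h import *
w=np.load("w5.npy",allow_pickle=True).item()
f=lambda u,v,z: ray(w,(u/3+200-1/3,v/3+60-1/3),z)[:2]
hub=f(312,246,.0655); kn=f(311,427,.0765); S=np.array([f(*c,.04) for c in [(190,118),(430,121),(193,494),(408,496)]])
d=S[2]+S[3]-S[0]-S[1]; d/=np.linalg.norm(d); v=kn-hub
deg=lambda v:np.degrees(np.arctan2(v[1],v[0]))
print(hub,kn,np.linalg.norm(v),"lever",deg(v),"dock",deg(d),"well",S.mean(0)-.027*d)
assert abs(deg(v)-deg(d))<4
c=(hub+C)/2; q=down(A1+np.pi/2)
robot.goto([*c,.11],q); 
print(robot.servo_line([*c,.0725],vel=.02,stop_force=15),readout.current_tool_pos(),readout.current_ft_force())
robot.sleep(.3); print(readout.current_ft_force(),readout.current_time())
E
```

```text
[0.5252297  0.12342139] [0.52062123 0.06976169] 0.053857227596239655 lever -94.90871065382885 dock -95.35969107217072 well [0.52540502 0.12438057]
False [0.52621368 0.12391334 0.07398004] [-3.27956601 -0.10349115  6.31483095]
[-2.49938559  1.07414023  6.45980059] 31.325
```

```bash
python3 - <<'E'
from h import *
c=readout.current_tool_pos()[:2]
for z in (.0715,.070,.068):
    s=robot.servo_line([.52613,.1237,z],vel=.01,stop_force=8); robot.sleep(.2)
    F=readout.current_ft_force(); print(s,readout.current_tool_pos(),F)
    if s or F[2]>13: break
robot.servo_line([.52613,.1237,.16],vel=.1)
robot.goto([.48,.08,.26],down(np.radians(-4.9)))
a=viewer.snapshot("wrist")[:,:,::-1][20:220,190:410]; b=viewer.snapshot("side")[:,:,::-1][170:310,250:390]
cv2.imwrite("pics/fin.png",np.hstack([cv2.resize(a,(440,400)),cv2.resize(b,(350,400))])); print(readout.current_time())
E
```

```text
False [0.52654021 0.12406179 0.07386145] [-6.25626589 -0.01636038 10.26883739]
True [0.52642105 0.12405662 0.07398687] [-2.28892007 -0.56139116  6.35062171]
33.85
```

View pics/fin.png

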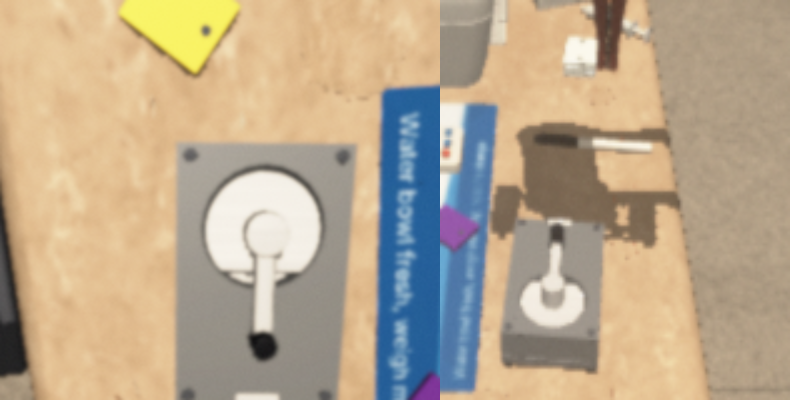

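The final view shows the lever in line with the rib and the disc down. The tip stopped at z = 0.0569, which is the home height, and did not go further as the force rose to 10 N. The white stack is intact at the top of the side view.

```bash
python3 -c "
from station import job; print(job.job_done())"
```

```text
the job is handed in; nothing more can be done
None
```

I handed the job in at about 34 s of the 72 s limit: both spacer plates are stacked flat and square on the third plate, and the disc is pressed fully home with its lever pointing at the rib; the system returned no verdict.

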